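# Make up two microscopy practical kits in foam-lined trays

## Robot

A 6-joint arm with a two-finger parallel gripper is mounted at the origin on a cart in front of the work surface, level with it; the furniture and walls round the work are solid. World frame = base frame: x ahead of the robot, y to its left, z up, the work surface at z = 0. Lengths are in m, angles in rad, forces in N, time in s.
With the tool pointing down it reaches from about 0.3 to 0.875 m from the base axis. Payload 6.4 kg.
Tool frame: the origin (TCP) lies midway between the tips of the shut fingers; the grasp point (between the pads) lies 19 mm behind it (ctrl.tcp_to_grasp is the distance from the TCP to the grasp point, in m); z points along the fingers, y is the direction in which the jaws open and shut (so a half turn about z gives the same grasp; the last joint's range is limited). The gripper opens to 85 mm and grips with 20 to 120 N. Pads are 22 mm wide; open, the fingers measure 114 mm over their backs; the gripper's body (76 mm by 85 mm) begins 54 mm behind the grasp point. The pads swing forward as they close: fully open they stand 13 mm farther back than shut.
Start: joints at [-1.43, 0.181, 1.607, -0, 1.354, -0.206], TCP at [0.195, -0.541, 0.195] pointing down, gripper open.
Joint ranges: [-2.99, 2.99], [-0.89, 2.07], [0.3, 2.58], [-1.14, 4.28], [0, 2.63], [-3.12, 3.12]. Speed limits (rad/s): [2.57, 2.57, 3.01, 3.14, 3.14, 3.14].

## Interface

Orientations are given as a unit quaternion [w, x, y, z].
In Python, from bench import monitor, imaging, order, spotter, ctrl gives the robot as it stands.
- The arm moves only by the shell command python3 -m pendant 'ROWS'. ROWS is JSON, a list that holds one entry, the list of rows, each a list of 5 numbers: the shift along the world's x, y, z in mm, then the turn about the world's z in degrees, then the finger opening in mm, from 0 to 85.4. A call has 1 to 8 rows; each row shifts and turns the commanded pose from where the row before left it; what a row does not reach is not made up. A row lasts 1/8 s, in which the tool goes at most 62.5 mm and 10.7 degrees, less where a joint would pass 70% of its speed; a pose out of reach is approached as far as the arm can. A call with a gripper value outside its range is refused whole. The fingers move at their own pace and stop on an object; the grip force is fixed at half the most. Time passes only in rows, so rows that do not move let the fingers close. It gives the time, the measured TCP pose, the force and the opening at its end, in the units of the state.
- monitor.get_obs(): the state, without advancing time (a new reading comes with each control period).
- imaging.camera(name): name is "scene" or "top" or "wrist"; returns a dict with "img" (420x560x3 uint8, red, green, blue), "vfov" (degrees; the focal length in pixels is half the picture's height over the tangent of half this angle, whatever the lens; pixels are square), "cx", "cy" (the principal point, pixels), "origin" and "orientation" of the camera in the world. Camera axes: x right, y down, z forward; pixel columns grow to the right and rows downward; lengths in m; the calibration is good to about 2 mm. A picture is of the moment at which its call begins. There is no depth.
- order.hand_in(): hands the job in, once; it reports no verdict.
Trained networks look in the newest picture that a camera, given by its name, has taken for a name from the list of things; names that differ only in an ending like _2 or _b are one class to them, and where a whole thing is asked for, a point or a joint stands for the part that bears it (a point fixed in the world has none). Each returns a list of dicts, best first, with "confidence" (0 to 1); they miss things now and then, are a little off and sometimes report something else, mostly with a low value. They report only what shows in the picture. A call takes as long as a camera call.
- spotter.recognise(camera, thing): "at" ([x, y, z] in m, in the coordinates of the camera as it stood for that picture, good to about 4 mm: the middle of the surface that is visible of it).
- spotter.tip_of(camera, thing): "at" ([x, y, z] in m, in the coordinates of the camera as it stood for that picture, good to about 4 mm: a listed point, or the origin of a listed thing).
The state is a dict: "time_s": time; "q": joint angles; "dq": joint speeds; "joint_efforts": joint torques, N m; "eef_pos": TCP position; "eef_rot": TCP orientation; "wrist_force": force on the tool from outside, world axes, zero at the start; "torque": the same for the moment, N m; "opening": opening from 0.0 (shut) to 1.0 (fully open).
Only numpy, scipy, OpenCV 4.12 (cv2) and the standard library are available. Lean on these libraries where they do the work, as an engineer would, in place of code of your own. Each camera call takes 0.05 s, during which the arm holds its last target. There are 200 camera calls.

## Task

Make up the two practical kits from the stock on the bench, each thing set down fully on the floor of the foam cut-out of its shape: the blue tray takes the purple-capped sample tube, the little oil bottle with the black cap and the coverslip box; the yellow tray takes the red-capped sample tube and the amber vial. Tubes lie flat, bottles stand upright. Leave the slide packet that is already in the yellow tray, the brown stain bottle and the timer as they are.

Things in the scene. Friction and masses are not known exactly. Their poses are not given: they have to be found in the camera images.
- blue_tray: 140 (x) x 180 (y) x 16.5 mm, fixed; origin: centre of underside, yaw within 0.2 rad. Blue kit tray, dark foam 16 mm high, cut-outs 8 mm deep (floor z 8 mm), chamfered 1.5 mm; centres in its frame: long 30 x 128 mm (along y) at x -34, y 0 for a tube, either way round; round, 40 mm diameter, at x 32, y 50 for a bottle; square 40 x 40 mm at x 32, y -42 for the coverslip box.
- yellow_tray: 140 (x) x 180 (y) x 16.5 mm, fixed; origin: centre of underside, yaw within 0.2 rad. Yellow kit tray, dark foam 16 mm high, cut-outs 8 mm deep (floor z 8 mm), chamfered 1.5 mm; centres in its frame: long 30 x 128 mm (along y) at x -34, y 0 for a tube, either way round; round, 40 mm diameter, at x 32, y 50 for a bottle; 36 x 86 mm (along y) at x 32, y -34, already holding the slide packet.
- purple_tube: Capped sample tube lying on its side, purple cap, yellowish contents, white label; 18 mm thick, 114 mm long along its y; solid as an 18 x 18 mm bar, does not roll. Origin: centre of its underside. Starts with its yaw within 0.35 rad of 0. About 20 g. Grip across the 18 mm at the middle. Belongs in the blue tray.
- red_tube: Capped sample tube lying on its side, red cap, pink contents, white label; 18 mm thick, 114 mm long along its y; solid as an 18 x 18 mm bar, does not roll. Origin: centre of its underside. Starts with its yaw within 0.35 rad of 0. About 20 g. Grip across the 18 mm at the middle. Belongs in the yellow tray.
- oil_bottle: Small clear round glass bottle of pale immersion oil with a tall black screw cap; body 25 mm diameter and 43 mm high, 66 mm high with the 19 mm wide cap. Stands upright on the bench; origin: centre of its underside, z up. 28 to 56 g. Grip round the body. Belongs in the blue tray.
- vial: Amber (orange-brown) vial with a ribbed white cap, 27 mm diameter, 58 mm high (body to 45 mm, then the 25 mm cap). Stands upright on the bench; origin: centre of its underside, z up. 21 to 42 g. Grip round the body. Belongs in the yellow tray.
- coverslip_box: Small square white coverslip box, 26 x 26 mm and 18 mm high, sides along its x and y; lies flat, origin: centre of its underside, yaw within 0.45 rad of the world. 21 to 42 g. Grip across 26 mm, either way. Belongs in the blue tray.
- slide_packet: Packet of microscope slides, cream with a teal top, 28 x 78 x 22 mm, already lying in its cut-out in the yellow tray; origin: centre of its underside. Stays there.
- stain_bottle: Brown reagent bottle with a black cap, 47 mm diameter, 116 mm high, standing behind the trays; origin: centre of its underside. Not wanted; stays where it is.
- timer: Cream bench timer with a red button, 66 x 66 x 18 mm, lying flat behind the stock on the right; origin: centre of its underside. Stays where it is. (Wall cabinets hang over the back of the bench: doors at x = 0.64 m from 0.35 m up, knobs to 0.59 m; keep wrist and forearm drawn in when swinging from side to side.)

How it is judged:
At the end, for the whole second after the job is handed in: Each of the five things rests in its own tray's matching cut-out: on the floor (within 3.5 mm), within 10 mm of its centre (tubes 9 mm across), level within 0.12 rad, tubes along it within 0.14 rad. Packet within 20 mm, stain bottle and timer within 30 mm of where they began, not tipped (x of purple_tube in the frame of blue_tray between -0.043 and -0.025 m and y of purple_tube in the frame of blue_tray between -0.01 and 0.01 m and z of purple_tube in the frame of blue_tray between 0.004 and 0.0115 m and angle between each of purple_tube, oil_bottle, coverslip_box, red_tube, vial, slide_packet's own z axis and vertical below 0.12 rad and linear speed of each of purple_tube, oil_bottle, coverslip_box, red_tube, vial below 0.02 m/s and angular speed of each of purple_tube, oil_bottle, coverslip_box, red_tube, vial below 0.2 rad/s and angle between the y axis of purple_tube and the y axis of blue_tray, either way round below 0.14 rad and x of oil_bottle in the frame of blue_tray between 0.022 and 0.042 m and y of oil_bottle in the frame of blue_tray between 0.04 and 0.06 m and z of oil_bottle in the frame of blue_tray between 0.004 and 0.0115 m and x of coverslip_box in the frame of blue_tray between 0.022 and 0.042 m and y of coverslip_box in the frame of blue_tray between -0.052 and -0.032 m and z of coverslip_box in the frame of blue_tray between 0.004 and 0.0115 m and x of red_tube in the frame of yellow_tray between -0.043 and -0.025 m and y of red_tube in the frame of yellow_tray between -0.01 and 0.01 m and z of red_tube in the frame of yellow_tray between 0.004 and 0.0115 m and angle between the y axis of red_tube and the y axis of yellow_tray, either way round below 0.14 rad and x of vial in the frame of yellow_tray between 0.022 and 0.042 m and y of vial in the frame of yellow_tray between 0.04 and 0.06 m and z of vial in the frame of yellow_tray between 0.004 and 0.0115 m and distance of slide_packet from where it was at the start of the episode below 0.02 m and distance of each of stain_bottle, timer from where it was at the start of the episode below 0.03 m and angle between each of stain_bottle, timer's own z axis and vertical below 0.15 rad); the robot touches nothing.
It fails at once if the brown stain bottle is knocked or moved away (distance of stain_bottle from where it was at the start of the episode above 0.03 m or angle between stain_bottle's own z axis and vertical above 0.5 rad).
It fails at once if the timer is knocked or moved away (distance of timer from where it was at the start of the episode above 0.03 m or angle between timer's own z axis and vertical above 0.5 rad).
It fails at once if the slide packet in the yellow tray is knocked or moved away (distance of slide_packet from where it was at the start of the episode above 0.02 m or angle between slide_packet's own z axis and vertical above 0.5 rad).
It also fails if it takes over 109 s, if anything falls off the work surface, if the arm or the gripper's body presses on something with over 40 N, if the wrist force passes 120 N, or if a joint passes its speed limit or range.

## Working session

There is one attempt and no reset: what is moved stays moved. The work goes in short steps, Python scripts to look and compute and a shell command to move; the robot and the scene stay as the last step left them, time stands still between calls to the robot, and variables do not carry over. Pictures are saved under pics/ and viewed, about 12 in all and at most 16, crops included, and the job is handed in when it is done.

```bash
mkdir -p pics; cat > h.py <<'E'
import numpy as np, cv2
from scipy.spatial.transform import Rotation as R
from bench import monitor, imaging, order, spotter, ctrl
def rot(q): return R.from_quat([q[1],q[2],q[3],q[0]]).as_matrix()
def cam(n,save=None):
    c=imaging.camera(n); c['R']=rot(c['orientation']); c['o']=np.array(c['origin']); c['f']=210/np.tan(np.radians(c['vfov'])/2)
    if save: cv2.imwrite('pics/'+save,c['img'][:,:,::-1])
    return c
def w(c,p): return c['R']@np.array(p)+c['o']
def px(c,P):
    v=c['R'].T@(np.array(P)-c['o']); return c['f']*v[:2]/v[2]+[c['cx'],c['cy']]
def ray(c,u,v,z):
    d=c['R']@np.array([(u-c['cx'])/c['f'],(v-c['cy'])/c['f'],1]); return c['o']+d*(z-c['o'][2])/d[2]
T=['blue_tray','yellow_tray','purple_tube','red_tube','oil_bottle','vial','coverslip_box','slide_packet','stain_bottle','timer']
def tcp():
    s=monitor.get_obs(); r=rot(s['eef_rot']); return s['time_s'],np.round(s['eef_pos'],4),np.degrees(np.arctan2(r[1,1],r[0,1])),s['opening']
E
python3 - <<'E'
from h import *
np.set_printoptions(precision=4,suppress=True)
print(tcp(), ctrl.tcp_to_grasp)
for n in ['top','scene']:
    c=cam(n,n+'0.png'); print(n,c['vfov'],c['cx'],c['cy'],c['o'],c['R'].tolist())
    for t in T:
        for k in ('tip_of','recognise'):
            for d in getattr(spotter,k)(n,t)[:2]: print(n,k,t,d['confidence'],w(c,d['at']),px(c,w(c,d['at'])))
print(tcp())
E
```

```text
(0.0, array([ 0.1954, -0.5402,  0.1946]), np.float64(-70.12864117871257), 1.0023474357582385) 0.0187
top 44.01265041428925 275.8083928548726 207.57140713805964 [ 0.4194 -0.0391  1.5011] [[-0.02585216798211548, -0.9975581955912911, 0.06487920945319889], [-0.9996435563428259, 0.025364364874168766, -0.008331221807026567], [0.006665258651569687, -0.06507146381615832, -0.9978583461212972]]
top tip_of blue_tray 0.81 [ 0.4457 -0.1071  0.0005] [295.6612 231.7205]
top recognise blue_tray 0.59 [ 0.3593 -0.2862  0.0164] [359.5938 260.3499]
top tip_of yellow_tray 0.74 [ 0.4573  0.1305 -0.0017] [213.2732 229.8362]
top tip_of yellow_tray 0.18 [ 0.6407 -0.3606 -0.0026] [380.4481 162.6818]
top recognise yellow_tray 0.68 [0.4496 0.1402 0.016 ] [209.2456 232.458 ]
top tip_of purple_tube 0.72 [0.4909 0.3164 0.0014] [148.4567 219.8141]
top recognise purple_tube 0.51 [0.4905 0.3143 0.016 ] [147.974  219.6894]
top tip_of red_tube 0.71 [ 0.3729  0.3207 -0.0027] [147.698  260.8667]
top tip_of red_tube 0.64 [ 0.4445 -0.105   0.0015] [294.9476 232.1196]
top recognise red_tube 0.65 [0.3719 0.3178 0.0132] [147.
[... 2068 characters left out ...]
247.5358]
scene tip_of vial 0.63 [ 0.4671 -0.4402 -0.005 ] [347.6716 286.9434]
scene recognise vial 0.49 [ 0.46   -0.4463  0.0357] [348.0432 275.7211]
scene tip_of coverslip_box 0.43 [ 0.3485 -0.2844 -0.0061] [276.3387 271.3119]
scene recognise coverslip_box 0.53 [ 0.3448 -0.2897  0.0113] [276.157  267.2213]
scene tip_of slide_packet 0.22 [ 0.4652 -0.4384 -0.0035] [346.6624 286.3681]
scene tip_of stain_bottle 0.62 [ 0.3512 -0.2843 -0.0052] [277.1623 270.708 ]
scene tip_of timer 0.59 [ 0.6421 -0.3592 -0.0045] [378.0054 253.2428]
scene recognise timer 0.93 [ 0.6295 -0.366   0.014 ] [376.9171 250.0012]
(2.1, array([ 0.1954, -0.5408,  0.1955]), np.float64(-70.13225969471839), 0.9973296478093661)
```

```bash
python3 -c "
import cv2
i=cv2.imread('pics/top0.png')[140:300,110:440]; cv2.imwrite('pics/top0c.png',cv2.resize(i,None,fx=2.4,fy=2.4,interpolation=cv2.INTER_CUBIC))"
```

```text
(no output)
```

View pics/top0c.png

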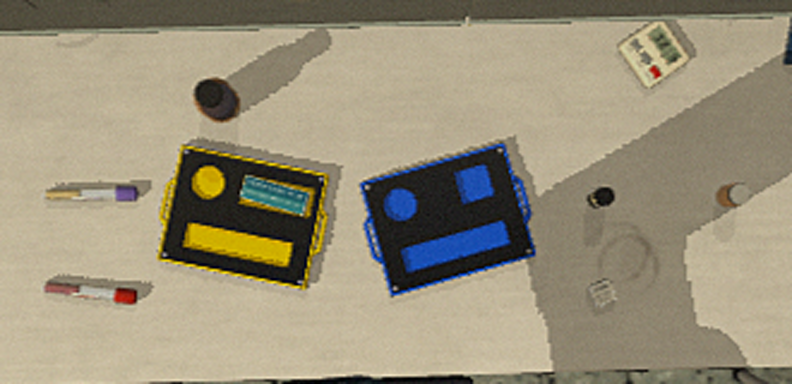

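```bash
cat > seg.py <<'E'
from h import *
np.set_printoptions(precision=4,suppress=True)
c=cam('top'); img=c['img']; hsv=cv2.cvtColor(img,cv2.COLOR_RGB2HSV)
loc={'long':(-.034,0),'round':(.032,.05),'sq':(.032,-.042)}
def comps(m,z,amin=20):
    n,l,s,ce=cv2.connectedComponentsWithStats(m.astype(np.uint8),connectivity=4)
    for i in range(1,n):
        if s[i,4]>amin: yield s[i,4],ray(c,*ce[i],z),np.argwhere(l==i)[:,::-1]
def axis(pts,z):
    P=np.array([ray(c,u,v,z)[:2] for u,v in pts]); e,V=np.linalg.eigh(np.cov(P.T)); d=V[:,1]; return np.degrees(np.arctan2(-d[0],d[1])) if d[1]>0 else np.degrees(np.arctan2(d[0],-d[1]))
H,S,V=[hsv[...,k].astype(int) for k in range(3)]
X,Y=np.meshgrid(range(560),range(420)); box=(X>110)&(X<440)&(Y>140)&(Y<300)
for name,lo,hi in [('yellow',20,32),('blue',100,118)]:
    print(name)
    for a,p,pts in comps(box&(H>=lo)&(H<=hi)&(S>170)&(V>70),.012): print(a,p,axis(pts,.012))
print('purple'); [print(a,p) for a,p,pts in comps(box&(H>118)&(H<150)&(S>60)&(X<175),.012,6)]
print('red'); [print(a,p) for a,p,pts in comps(box&((H<6)|(H>174))&(S>150)&(X<175),.012,6)]
E
python3 seg.py
```

```text
yellow
351 [0.4592 0.1292 0.012 ] -18.03539745041584
154 [0.4993 0.1764 0.012 ] -53.00557740898765
48 [0.4793 0.0626 0.012 ] -55.599701568011476
38 [0.4693 0.1147 0.012 ] -14.781782009938174
477 [0.4239 0.1427 0.012 ] -12.775325146970241
blue
190 [ 0.4891 -0.1411  0.012 ] -3.812738069697334
150 [ 0.4663 -0.0521  0.012 ] -0.8053452547853616
464 [ 0.4152 -0.1167  0.012 ] 14.285294872779682
purple
44 [0.4885 0.2745 0.012 ]
red
50 [0.3665 0.2765 0.012 ]
```

```bash
python3 -m pendant '[[[55,20,0,0,60],[55,20,0,0,60],[55,20,0,0,60],[55,20,0,0,60],[51,20,0,0,60],[0,0,0,0,60]]]'; python3 - <<'E'
from h import *
np.set_printoptions(precision=4,suppress=True)
print(tcp()); c=cam('wrist','w1.png'); print(c['o'],c['R'])
for k in ('tip_of','recognise'):
    for d in getattr(spotter,k)('wrist','vial')[:2]: print(k,d['confidence'],w(c,d['at']),px(c,w(c,d['at'])))
E
```

```text
time_s: 2.9
eef_pos: [0.4698, -0.4384, 0.1952]
eef_rot: [-0.0, 0.985, 0.175, 0.0]
wrist_force: [-0.3, -0.8, -0.0]
opening: 0.698
(2.9, array([ 0.4698, -0.4384,  0.1952]), np.float64(-69.83392213643732), 0.6975722048431023)
[ 0.5458 -0.4098  0.3732] [[ 0.3433 -0.8914 -0.2958]
 [-0.9392 -0.3259 -0.1081]
 [-0.      0.315  -0.9491]]
tip_of 0.94 [ 0.4704 -0.4389 -0.0024] [289.8086 171.9813]
tip_of 0.75 [ 0.4673 -0.2849 -0.    ] [152.8092 126.2988]
recognise 0.78 [ 0.4741 -0.4372  0.0577] [289.7338 181.2301]
```

View pics/w1.png

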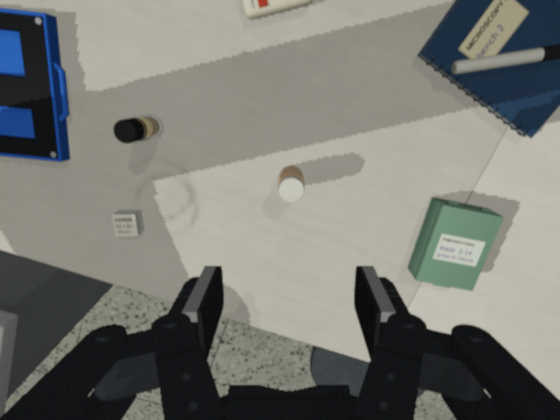

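```bash
python3 - <<'E'
from h import *
import cv2
np.set_printoptions(precision=4,suppress=True)
c=cam('wrist')
print(ray(c,291,190,.058), ray(c,129,130,.066), ray(c,125,224,.018)); print(px(c,[.4698,-.4384,.058]))
E
python3 -m pendant '[[[0,0,-60,0,60],[0,0,-60,0,60],[0,0,-40,0,60],[0,0,-22,0,60],[0,0,0,0,60],[0,0,0,0,22],[0,0,0,0,22],[0,0,0,0,22]]]'
```

```text
[ 0.4624 -0.4438  0.058 ] [ 0.4675 -0.2907  0.066 ] [ 0.3533 -0.2878  0.018 ]
[288.276  181.0258]
time_s: 4.1
eef_pos: [0.4676, -0.4422, 0.016]
eef_rot: [0.002, 0.985, 0.173, 0.001]
wrist_force: [-1.2, 0.0, 7.2]
opening: 0.265
```

```bash
python3 -m pendant '[[[0,0,0,0,15],[0,0,0,0,15]]]'; python3 - <<'E'
from h import *
a=cam('wrist')['img']; b=cam('scene')['img']
print(tcp())
i=np.hstack([cv2.resize(a[200:420,150:430],None,fx=1.4,fy=1.4),cv2.resize(b[200:310,280:420],None,fx=2.8,fy=2.8)])
cv2.imwrite('pics/v1.png',i[:,:,::-1])
E
```

```text
time_s: 4.35
eef_pos: [0.4677, -0.4423, 0.0162]
eef_rot: [0.002, 0.985, 0.173, 0.001]
wrist_force: [-1.4, 0.1, 7.5]
opening: 0.249
(4.45, array([ 0.4676, -0.4423,  0.0162]), np.float64(-70.10952695952668), 0.24704483534872582)
```

View pics/v1.png

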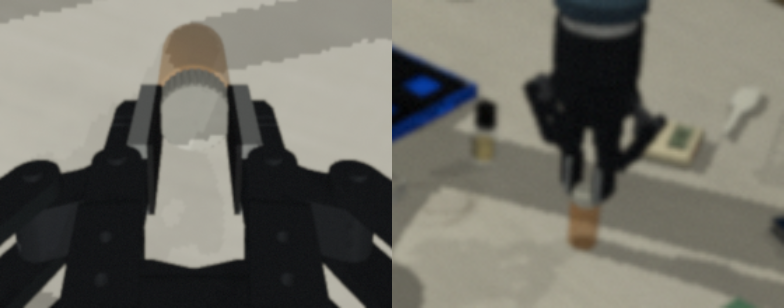

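```bash
python3 - <<'E'
from h import *
c=cam('wrist'); t=tcp(); print(t,c['f'],c['cx'],c['cy'],c['o'])
img=c['img'].copy(); y=np.array([np.cos(np.radians(t[2])),np.sin(np.radians(t[2])),0]); x=np.array([-y[1],y[0],0])
p=t[1]*[1,1,0]
a=np.linspace(0,2*np.pi,24)
for z,r,col in ((0,.0135,(0,255,0)),(.045,.0135,(255,255,0)),(.058,.0125,(255,0,0))):
    q=np.array([px(c,p+[0,0,z]+r*(np.cos(k)*x+np.sin(k)*y)) for k in a]); cv2.polylines(img,[q.astype(int)],True,col,1)
for s in (-1,1):
    u=px(c,t[1]+s*.0115*y); cv2.circle(img,tuple(int(k) for k in u),3,(255,0,255),-1)
cv2.imwrite('pics/v2.png',cv2.resize(img[170:380,170:410],None,fx=2.5,fy=2.5)[:,:,::-1])
E
```

```text
(4.5, array([ 0.4676, -0.4423,  0.0162]), np.float64(-70.11228916084812), 0.2494976895223575) 342.4296487025686 288.4639935730967 209.27210393662 [ 0.54348511 -0.41328145  0.19414893]
```

View pics/v2.png

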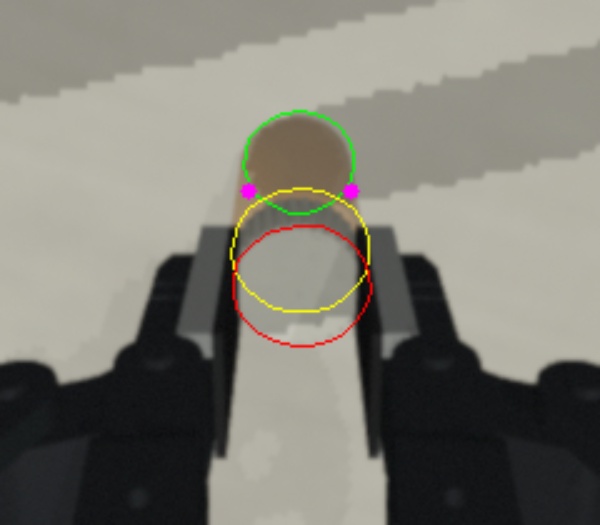

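```bash
python3 -m pendant '[[[0,0,50,0,15],[0,0,0,0,15]]]'; python3 - <<'E'
from h import *
c=cam('scene');t=tcp(); print(t); img=c['img'].copy()
def crop(im,P):
    u=px(c,P); print(u); x,y=int(u[0]),int(u[1]); return cv2.resize(im[y-50:y+50,x-45:x+45],None,fx=6,fy=6,interpolation=cv2.INTER_CUBIC),x-45,y-50
i,x0,y0=crop(img,t[1])
for dz,col in ((0,(255,0,255)),(-.016,(0,255,0)),(.029,(255,255,0)),(.042,(255,0,0))):
    u=px(c,t[1]+[0,0,dz]); cv2.drawMarker(i,(int((u[0]-x0)*6),int((u[1]-y0)*6)),col,cv2.MARKER_CROSS,20,2)
cv2.imwrite('pics/v3.png',i[:,:,::-1])
E
```

```text
time_s: 4.75
eef_pos: [0.469, -0.444, 0.0691]
eef_rot: [0.004, 0.985, 0.173, 0.002]
wrist_force: [0.1, -0.5, 0.2]
opening: 0.248
(4.8, array([ 0.468 , -0.4426,  0.0667]), np.float64(-70.1133000560888), 0.25154541109202666)
[350.47981317 263.65678053]
```

View pics/v3.png

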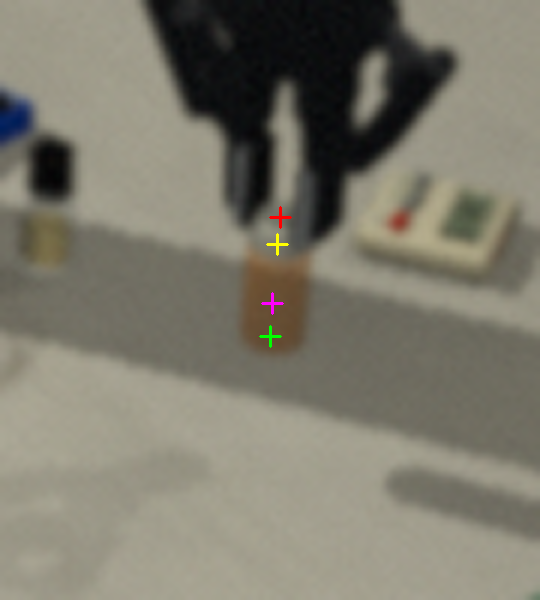

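```bash
python3 -m pendant '[[[0,0,60,0,15],[0,50,10,0,15],[3,60,0,0,15],[4,60,0,0,15],[4,60,0,0,15],[4,60,0,0,15],[4,60,0,0,15],[4,60,0,0,15]]]';python3 -m pendant '[[[4,60,0,0,15],[4,60,0,0,15],[0,60,0,0,15],[0,60,0,0,15],[0,29,0,0,15],[0,0,-30,0,15],[0,0,0,0,15]]]'; python3 - <<'E'
from h import *
c=cam('top');s=cam('wrist');t=tcp();print(t)
for n,k in (('top',c),('wrist',s)):
    for th in ('yellow_tray','vial','stain_bottle','slide_packet'):
        for d in spotter.tip_of(n,th)[:2]: print(n,th,d['confidence'],w(k,d['at']))
i=s['img'].copy()
from numpy import array,cos,sin,pi,linspace
for r,P,z in ((.02,(.4994,.1766),.016),(.02,(.4994,.1766),.008)):
    q=array([px(s,[P[0]+r*cos(a),P[1]+r*sin(a),z]) for a in linspace(0,2*pi,30)]); cv2.polylines(i,[q.astype(int)],True,(0,255,0) if z>.01 else (255,0,0),1)
cv2.imwrite('pics/v4.png',cv2.resize(i,(784,588))[:,:,::-1])
E
```

```text
time_s: 5.8
eef_pos: [0.4888, -0.0287, 0.1329]
eef_rot: [-0.0, 0.985, 0.172, -0.0]
wrist_force: [-0.6, 0.4, -0.3]
opening: 0.248
time_s: 6.68
eef_pos: [0.4945, 0.238, 0.1005]
eef_rot: [0.0, 0.985, 0.173, -0.003]
wrist_force: [0.6, -1.3, -0.8]
opening: 0.246
(6.775, array([0.497 , 0.2379, 0.1032]), np.float64(-70.14458030580107), 0.252215482854155)
top yellow_tray 0.8 [ 0.45540093  0.13097626 -0.00380156]
top yellow_tray 0.51 [ 0.47251368 -0.28899775 -0.00108659]
top stain_bottle 0.79 [ 0.59740055  0.16199931 -0.00635266]
top slide_packet 0.52 [0.48237231 0.09355223 0.00918793]
wrist yellow_tray 0.61 [ 4.56584866e-01  1.44157418e-01 -3.88260156e-04]
wrist yellow_tray 0.45 [ 0.59306376  0.16555861 -0.00148875]
wrist vial 0.64 [0.49760454 0.24234082 0.08568303]
wrist stain_bottle 0.93 [ 5.92664092e-01  1.61269256e-01 -2.87145841e-05]
wrist stain_bottle 0.6 [0.37472802 0.32587114 0.00170001]
wrist slide_packet 0.66 [0.47844228 0.09877632 0.0103033 ]
wrist slide_packet 0.3 [0.4978663  0.24094738 0.08438695]
```

View pics/v4.png

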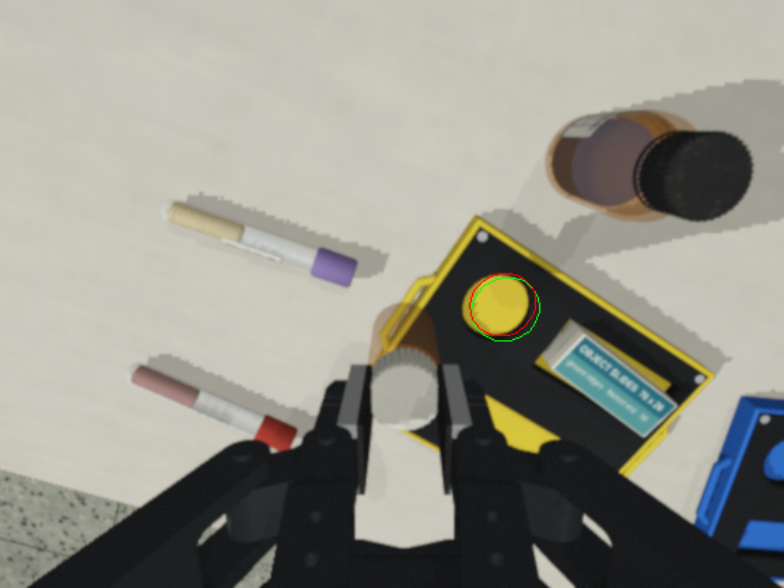

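```bash
python3 -m pendant '[[[2,-59,0,0,15],[0,0,-30,0,15],[0,0,-30,0,15],[0,0,0,0,15]]]'; python3 - <<'E'
from h import *
s=cam('wrist');t=tcp();print(t); i=s['img'].copy()
for z in (.016,.008):
    q=np.array([px(s,[.499+.02*np.cos(a),.179+.02*np.sin(a),z]) for a in np.linspace(0,6.28,30)]); cv2.polylines(i,[q.astype(int)],True,(0,255,0) if z>.01 else (255,0,0),1)
cv2.imwrite('pics/v5.png',cv2.resize(i[120:380,150:430],None,fx=2,fy=2)[:,:,::-1])
E
```

```text
time_s: 7.68
eef_pos: [0.4973, 0.1787, 0.0415]
eef_rot: [-0.0, 0.985, 0.172, -0.002]
wrist_force: [0.0, -0.0, 0.5]
opening: 0.246
(7.725, array([0.4988, 0.179 , 0.0431]), np.float64(-70.14038233733417), 0.25159987267076406)
```

View pics/v5.png

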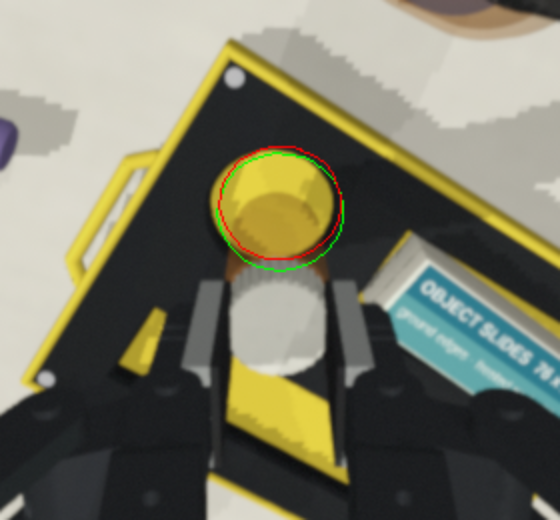

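```bash
python3 -m pendant '[[[0,2,-10,0,15],[0,0,-7,0,15],[0,0,0,0,15],[0,0,-1,0,15]]]'; python3 -m pendant '[[[0,0,0,0,42],[0,0,0,0,42],[0,0,0,0,42]]]'
```

```text
time_s: 8.22
eef_pos: [0.4997, 0.1814, 0.0258]
eef_rot: [-0.0, 0.985, 0.173, 0.0]
wrist_force: [0.4, 1.2, -0.7]
opening: 0.247
time_s: 8.6
eef_pos: [0.4995, 0.1812, 0.0256]
eef_rot: [0.0, 0.985, 0.172, 0.0]
wrist_force: [0.7, 1.1, 0.1]
opening: 0.493
```

```bash
python3 -m pendant '[[[0,0,60,0,50],[0,0,60,0,50],[-2,25,0,10,50],[-2,25,0,10,50],[-2,25,0,10,50],[-2,25,0,10,50],[-2,25,0,10,50],[0,10,0,10,50]]]'; python3 -m pendant '[[[0,0,0,6,50],[0,0,0,0,50]]]'; python3 - <<'E'
from h import *
s=cam('wrist','w5.png');t=tcp();print(t)
for th in ('purple_tube','red_tube'):
    for d in spotter.tip_of('wrist',th)[:2]: print(th,d['confidence'],w(s,d['at']),px(s,w(s,d['at'])))
c=cam('top')
for d in spotter.tip_of('top','vial')[:2]: print(d['confidence'],w(c,d['at']))
E
```

```text
time_s: 9.6
eef_pos: [0.489, 0.3175, 0.1454]
eef_rot: [-0.0, 0.765, 0.645, 0.0]
wrist_force: [-1.0, 0.4, -0.0]
opening: 0.587
time_s: 9.85
eef_pos: [0.4893, 0.3164, 0.1454]
eef_rot: [-0.0, 0.732, 0.681, -0.0]
wrist_force: [0.2, -0.5, 0.5]
opening: 0.585
(9.9, array([0.4893, 0.3162, 0.1454]), np.float64(-4.255354766406165), 0.5865345606366769)
purple_tube 0.57 [ 0.48656687  0.32599177 -0.0036305 ] [285.17436621 173.80580889]
red_tube 0.67 [0.37228625 0.32510481 0.00338838] [166.7320207  184.94650048]
0.67 [0.49793434 0.17908506 0.00988648]
```

View pics/w5.png

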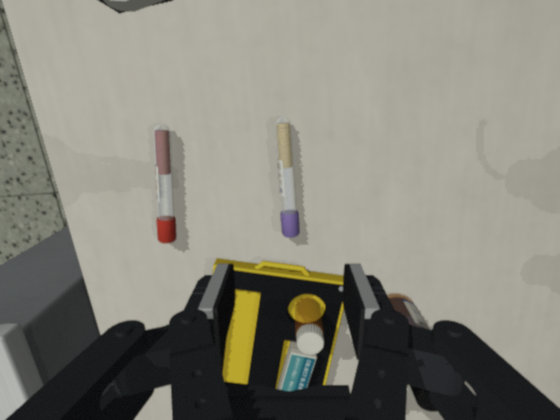

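```bash
cat > tube.py <<'E'
from h import *
import sys
u=list(map(float,sys.argv[1:5])); s=cam('wrist'); a=ray(s,u[0],u[1],.009);b=ray(s,u[2],u[3],.009); d=a-b
print(a,b,'mid',(a+b)/2,'len',np.linalg.norm(d),'yaw',np.degrees(np.arctan2(-d[0],d[1])),tcp())
E
python3 tube.py 283 117 291 237; python3 tube.py 161 125 166 243
```

```text
[0.4892266  0.37984532 0.009     ] [0.48792269 0.26417715 0.009     ] mid [0.48857465 0.32201123 0.009     ] len 0.11567551746982478 yaw -0.645861450159638 (10.15, array([0.4895, 0.3161, 0.1455]), np.float64(-4.200063359710392), 0.5901003019372156)
[0.37984848 0.38111538 0.009     ] [0.36275496 0.26705883 0.009     ] mid [0.37130172 0.3240871  0.009     ] len 0.11533032800136499 yaw -8.523415271343385 (10.2, array([0.4895, 0.3161, 0.1455]), np.float64(-4.183641523603935), 0.5860799037725534)
```

```bash
python3 -m pendant '[[[-1,5,-60,3,40],[0,0,-55,0,40],[0,0,-20,0,40],[0,0,-10,0,40],[0,0,0,0,40]]]'; python3 - <<'E'
from h import *
s=cam('wrist');c=cam('scene');t=tcp();print(t)
u=px(c,t[1]).astype(int)
i=np.hstack([cv2.resize(s['img'][180:380,190:390],None,fx=2,fy=2),cv2.resize(c['img'][u[1]-45:u[1]+35,u[0]-40:u[0]+40],(400,400),interpolation=cv2.INTER_CUBIC)])
cv2.imwrite('pics/p1.png',i[:,:,::-1])
E
```

```text
time_s: 10.82
eef_pos: [0.4895, 0.3216, 0.0015]
eef_rot: [0.0, 0.714, 0.7, 0.001]
wrist_force: [0.1, -1.1, 0.2]
opening: 0.467
(10.925, array([0.4901, 0.3219, 0.0025]), np.float64(-1.1334983541715886), 0.46821728473772267)
```

View pics/p1.png

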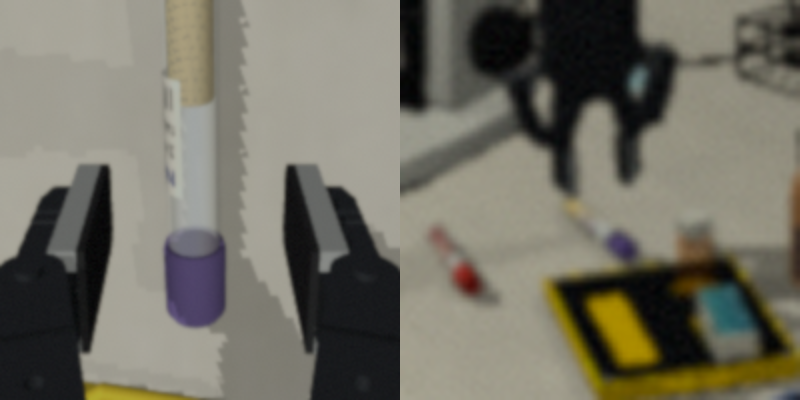

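```bash
python3 -m pendant '[[[-1,0,-9,0,40],[0,0,-7,0,40],[0,0,0,0,30],[0,0,0,0,5],[0,0,0,0,5],[0,0,0,0,5],[0,0,0,0,5]]]'; python3 - <<'E'
from h import *
s=cam('wrist');c=cam('scene');t=tcp();print(t)
u=px(c,t[1]).astype(int)
i=np.hstack([cv2.resize(s['img'][180:380,190:390],None,fx=2,fy=2),cv2.resize(c['img'][u[1]-45:u[1]+35,u[0]-40:u[0]+40],(400,400),interpolation=cv2.INTER_CUBIC)])
cv2.imwrite('pics/p2.png',i[:,:,::-1])
E
```

```text
time_s: 11.8
eef_pos: [0.4875, 0.3213, -0.0154]
eef_rot: [0.0, 0.714, 0.7, 0.0]
wrist_force: [-0.9, 0.4, 0.7]
opening: 0.059
(11.9, array([ 0.4875,  0.3212, -0.0154]), np.float64(-1.1285239762651031), 0.059210441379490136)
```

View pics/p2.png

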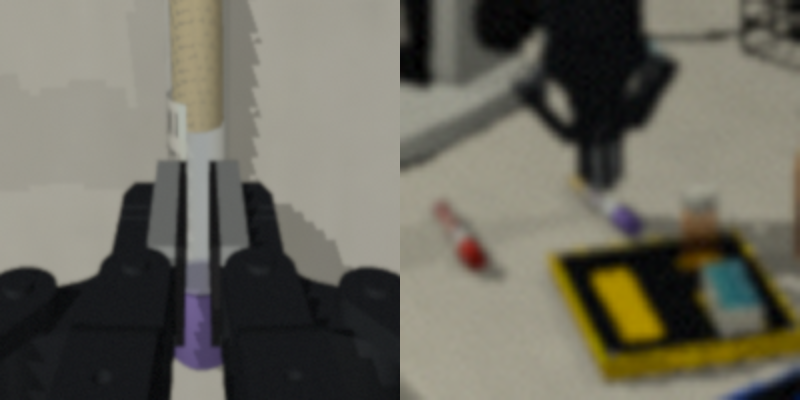

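```bash
python3 -m pendant '[[[1,0,0,0,40],[0,0,0,0,40],[0,0,0,0,40],[0,0,-8,0,40],[0,0,-6,0,40],[0,0,0,0,40],[0,0,0,0,5],[0,0,0,0,5]]]'; python3 -m pendant '[[[0,0,0,0,5],[0,0,0,0,5]]]'; python3 - <<'E'
from h import *
print(monitor.get_obs()['q'])
E
```

```text
time_s: 12.9
eef_pos: [0.4889, 0.3214, -0.0291]
eef_rot: [0.0, 0.714, 0.7, 0.0]
wrist_force: [0.3, 1.0, -0.1]
opening: 0.192
time_s: 13.15
eef_pos: [0.4887, 0.3213, -0.0293]
eef_rot: [0.0, 0.714, 0.7, 0.0]
wrist_force: [0.0, -0.1, 1.5]
opening: 0.189
[3.78874174e-01 4.95944471e-01 1.70805025e+00 1.15247403e-05
 9.37042714e-01 3.98528375e-01]
```

```bash
python3 -m pendant '[[[0,0,40,0,5],[0,0,60,0,5],[-9,-50,20,2,5],[-9,-55,0,2,5],[-9,-55,0,2,5],[-9,-55,0,2,5],[-9,-55,0,2,5],[-9,-55,0,2,5]]]';  python3 -m pendant '[[[-9,-55,0,2,5],[-11,-58,-20,1.4,5],[0,0,-30,0,5],[0,0,0,0,5]]]'; cat > ov.py <<'E'
from h import *
import sys
BL=((.4479,-.1084),14.35); YE=((.457,.136),-12.9)
def overlay(s,tr,i):
    o,y=tr; y=np.radians(y); Rm=np.array([[np.cos(y),-np.sin(y)],[np.sin(y),np.cos(y)]])
    def poly(P,z,col):
        q=np.array([px(s,[*(np.array(o)+Rm@p),z]) for p in P]); cv2.polylines(i,[np.round(q).astype(int)],True,col,1)
    def rect(cx,cy,a,b): return [(cx+u*a/2,cy+v*b/2) for u,v in((-1,-1),(1,-1),(1,1),(-1,1))]
    poly(rect(-.034,0,.03,.128),.016,(0,255,0)); poly([(.032+.02*np.cos(a),.05+.02*np.sin(a)) for a in np.linspace(0,6.28,30)],.016,(0,255,0))
    poly(rect(0,0,.14,.18),.0165,(255,0,255))
    if tr is BL: poly(rect(.032,-.042,.04,.04),.016,(0,255,0))
if __name__=='__main__':
    s=cam('wrist'); print(tcp()); i=s['img'].copy(); overlay(s,BL if sys.argv[1]=='b' else YE,i)
    cv2.imwrite('pics/'+sys.argv[2],cv2.resize(i,(784,588))[:,:,::-1])
E
python3 ov.py b b1.png
```

```text
time_s: 14.15
eef_pos: [0.434, -0.0054, 0.0907]
eef_rot: [0.0, 0.636, 0.771, 0.0]
wrist_force: [0.5, -0.5, -0.2]
opening: 0.192
time_s: 14.65
eef_pos: [0.4122, -0.1162, 0.0387]
eef_rot: [-0.003, 0.615, 0.789, -0.0]
wrist_force: [-0.1, 0.4, -0.7]
opening: 0.192
(14.7, array([ 0.4134, -0.1162,  0.04  ]), np.float64(14.236628076925154), 0.19230602803258254)
```

View pics/b1.png

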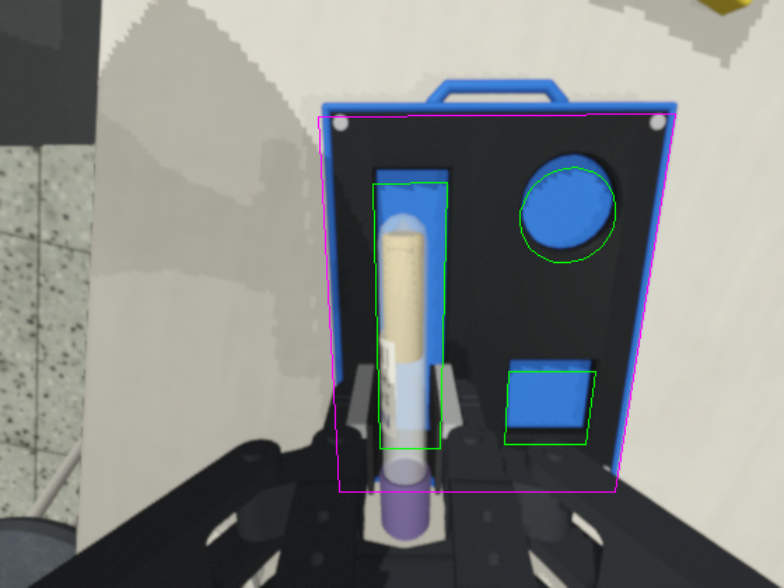

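```bash
python3 -m pendant '[[[2,4,-30,0,5],[0,0,-18,0,5],[0,0,-6,0,5],[0,0,0,0,5]]]'; python3 -m pendant '[[[0,0,-4,0,5],[0,0,-2,0,5],[0,0,0,0,5]]]'; python3 ov.py b b2.png
```

```text
time_s: 15.2
eef_pos: [0.4171, -0.1125, -0.0128]
eef_rot: [0.0, 0.613, 0.79, 0.0]
wrist_force: [0.1, 0.0, 0.3]
opening: 0.189
time_s: 15.58
eef_pos: [0.4167, -0.1129, -0.0193]
eef_rot: [0.0, 0.614, 0.789, 0.0]
wrist_force: [0.9, 0.3, -0.2]
opening: 0.196
(15.625, array([ 0.4166, -0.1129, -0.0194]), np.float64(14.263038300657286), 0.19204492501145576)
```

View pics/b2.png

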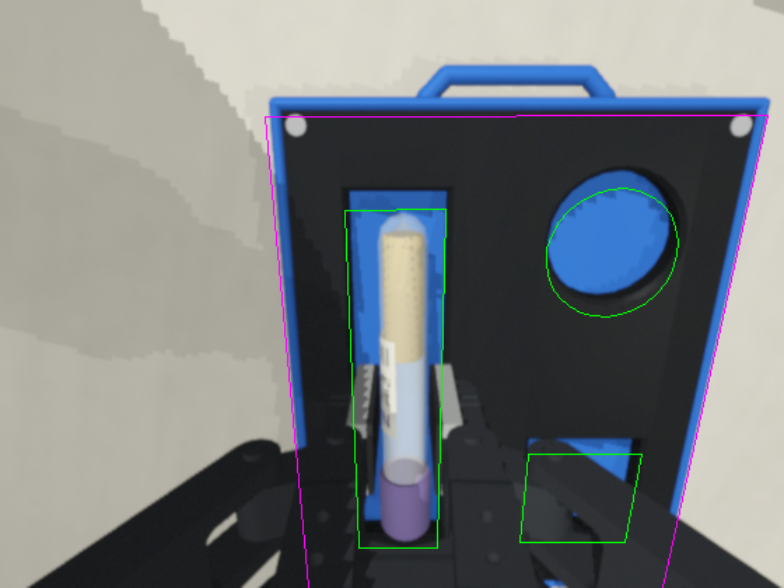

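```bash
python3 -m pendant '[[[0,0,-2,0,5],[0,0,0,0,5],[0,0,0,0,32],[0,0,0,0,32],[0,0,0,0,32]]]'; python3 -m pendant '[[[0,0,60,0,40],[0,0,60,0,40]]]'; python3 - <<'E'
from h import *
c=cam('top'); t=tcp(); print(t)
for th in ('purple_tube','oil_bottle','coverslip_box'):
    for d in spotter.tip_of('top',th)[:2]: print(th,d['confidence'],w(c,d['at']))
E
```

```text
time_s: 16.25
eef_pos: [0.4171, -0.1134, -0.0205]
eef_rot: [0.001, 0.614, 0.79, -0.0]
wrist_force: [-3.5, 0.5, 11.7]
opening: 0.372
time_s: 16.5
eef_pos: [0.4155, -0.1123, 0.0992]
eef_rot: [-0.001, 0.614, 0.789, -0.0]
wrist_force: [1.7, -0.4, 0.8]
opening: 0.468
(16.55, array([ 0.4206, -0.115 ,  0.1075]), np.float64(14.297518782929682), 0.47044723725660526)
oil_bottle 0.68 [ 0.59634714  0.16103916 -0.00440884]
oil_bottle 0.64 [ 0.47021939 -0.28994238 -0.00162873]
coverslip_box 0.64 [ 0.36165203 -0.28913306 -0.00127849]
```

```bash
python3 -m pendant '[[[-15,-40,40,2,50],[-16,-45,0,2.5,50],[-16,-45,0,2.5,50],[-16,-43,0,3,50],[0,0,0,0,50],[0,0,0,0,50]]]'; python3 - <<'E'
from h import *
s=cam('wrist','x1.png');t=tcp();print(t)
for th in ('coverslip_box','oil_bottle'):
  for k in ('tip_of','recognise'):
    for d in getattr(spotter,k)('wrist',th)[:1]: print(th,d['confidence'],w(s,d['at']),px(s,w(s,d['at'])))
u=px(s,[.356,-.288,.018]).astype(int); print(u)
i=s['img'][max(0,u[1]-60):u[1]+60,max(0,u[0]-70):u[0]+70]; cv2.imwrite('pics/x1c.png',cv2.resize(i,None,fx=5,fy=5,interpolation=cv2.INTER_CUBIC)[:,:,::-1]); print(max(0,u[1]-60),max(0,u[0]-70))
E
```

```text
time_s: 17.45
eef_pos: [0.3527, -0.2845, 0.1369]
eef_rot: [-0.002, 0.543, 0.84, 0.001]
wrist_force: [0.2, 1.0, -0.7]
opening: 0.587
(17.5, array([ 0.3531, -0.2842,  0.1372]), np.float64(24.267176626095882), 0.5848016581025024)
coverslip_box 0.59 [ 0.35357372 -0.28572081  0.0023685 ] [288.67608998 189.01689709]
coverslip_box 0.66 [ 0.3540292  -0.27938306  0.01842202] [292.04612785 187.55541487]
oil_bottle 0.63 [ 0.46916675 -0.28549638  0.00054324] [395.23987578 234.50269992]
oil_bottle 0.98 [ 0.46066425 -0.28188518  0.04927061] [405.58929452 249.0593921 ]
[290 196]
136 220
```

View pics/x1c.png

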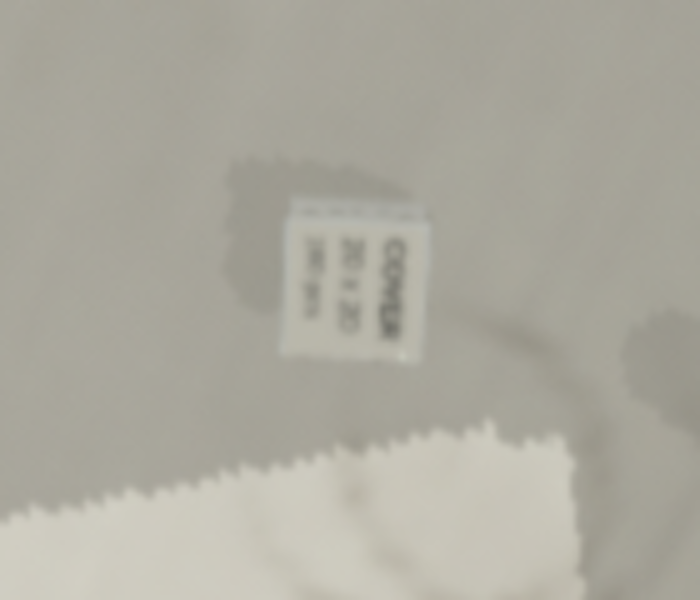

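```bash
python3 -m pendant '[[[2.5,-1.5,-60,-3.5,50],[0,0,-60,0,48],[0,0,-30,0,46],[0,0,-16,0,46],[0,0,0,0,46],[0,0,0,0,10],[0,0,0,0,10],[0,0,0,0,10]]]'; python3 -m pendant '[[[0,0,0,0,10]]]'
```

```text
time_s: 18.7
eef_pos: [0.3571, -0.2886, -0.0258]
eef_rot: [0.002, 0.568, 0.823, -0.0]
wrist_force: [-0.2, 1.9, 6.3]
opening: 0.281
time_s: 18.82
eef_pos: [0.3571, -0.2886, -0.0258]
eef_rot: [0.002, 0.568, 0.823, -0.0]
wrist_force: [0.5, 0.9, 7.0]
opening: 0.281
```

```bash
python3 -m pendant '[[[0,0,60,0,10],[15,30,40,-2,10],[40,45,0,-2,10],[40,45,0,-2.5,10],[37,32,-20,0,10],[0,0,-25,0,10],[0,0,0,0,10]]]'; python3 - <<'E'
from h import *
from ov import *
s=cam('wrist');t=tcp();print(t); i=s['img'].copy(); overlay(s,((.4484,-.103),14),i)
overlay(s,((.4479-.032,-.1031+.05),14),i[:1,:1].copy())
cv2.imwrite('pics/b3.png',cv2.resize(i[60:360,120:520],None,fx=2,fy=2)[:,:,::-1])
E
```

```text
time_s: 19.7
eef_pos: [0.4868, -0.134, 0.0264]
eef_rot: [-0.002, 0.613, 0.79, -0.0]
wrist_force: [-0.9, -0.4, -0.0]
opening: 0.283
(19.75, array([ 0.4875, -0.135 ,  0.0275]), np.float64(14.290375996906027), 0.27964727824813734)
```

View pics/b3.png

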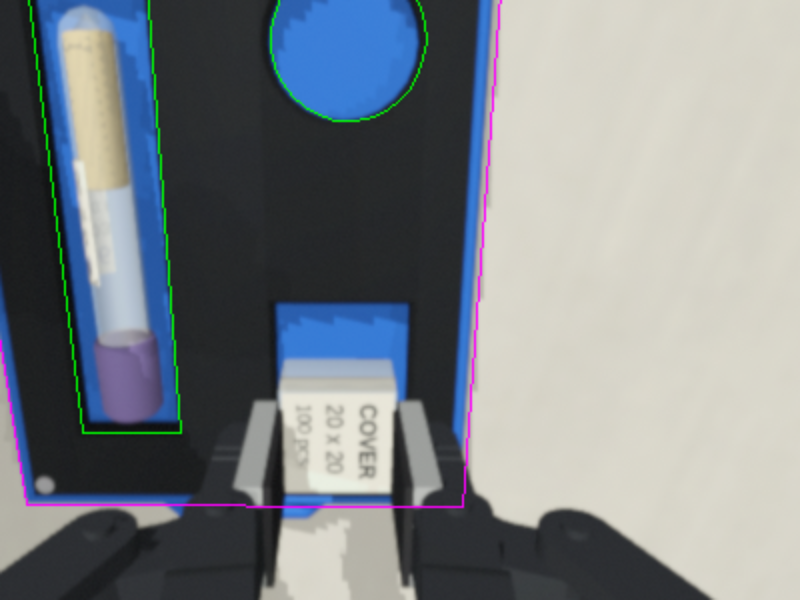

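```bash
python3 -m pendant '[[[3,-6,-20,0,10],[0,0,-13,0,10],[0,0,0,0,10]]]';python3 -m pendant '[[[0,0,-4,0,10],[0,0,0,0,10]]]';python3 -m pendant '[[[0,0,-4,0,10],[0,0,0,0,10]]]'; python3 -m pendant '[[[0,0,-3,0,10],[0,0,0,0,10]]]'
```

```text
time_s: 20.12
eef_pos: [0.4901, -0.1414, -0.0058]
eef_rot: [-0.001, 0.614, 0.789, -0.0]
wrist_force: [0.1, 0.4, -0.5]
opening: 0.279
time_s: 20.38
eef_pos: [0.491, -0.1413, -0.0092]
eef_rot: [0.0, 0.614, 0.789, 0.0]
wrist_force: [0.3, 1.1, -1.0]
opening: 0.283
time_s: 20.62
eef_pos: [0.4908, -0.1411, -0.0137]
eef_rot: [-0.0, 0.614, 0.789, -0.0]
wrist_force: [0.0, -0.9, 0.3]
opening: 0.279
time_s: 20.88
eef_pos: [0.4908, -0.1411, -0.0168]
eef_rot: [-0.0, 0.614, 0.789, -0.0]
wrist_force: [-0.7, -0.4, -0.6]
opening: 0.288
```

```bash
python3 -m pendant '[[[0,0,-1,0,10],[0,0,0,0,44],[0,0,0,0,44],[0,0,0,0,44],[0,0,60,0,50],[0,0,60,0,50],[-11,-50,40,0,50],[-12,-50,0,0,50]]]';python3 -m pendant '[[[0,-47,0,0,50],[0,0,0,0,50],[0,0,0,0,50]]]'; cat > o.py <<'E'
from h import *
s=cam('wrist','o1.png');t=tcp();print(t)
for k in ('tip_of','recognise'):
    for d in getattr(spotter,k)('wrist','oil_bottle')[:2]: print(d['confidence'],w(s,d['at']),px(s,w(s,d['at'])))
g=s['img'].max(2).astype(int); u=px(s,[.468,-.288,.06]).astype(int); m=np.zeros(g.shape,np.uint8); m[u[1]-40:u[1]+40,u[0]-40:u[0]+40]=(g<60)[u[1]-40:u[1]+40,u[0]-40:u[0]+40]
n,l,st,ce=cv2.connectedComponentsWithStats(m)
for j in range(1,n):
    if st[j,4]>40: print(st[j],ce[j],ray(s,*ce[j],.056))
c=cam('top')
for th in ('coverslip_box','purple_tube','oil_bottle'):
    for d in spotter.tip_of('top',th)[:2]: print(th,d['confidence'],w(c,d['at']))
E
python3 o.py
```

```text
time_s: 21.88
eef_pos: [0.4708, -0.2419, 0.1456]
eef_rot: [0.004, 0.613, 0.79, -0.0]
wrist_force: [-0.0, -0.7, -1.2]
opening: 0.581
time_s: 22.25
eef_pos: [0.468, -0.2859, 0.1406]
eef_rot: [-0.001, 0.614, 0.789, 0.0]
wrist_force: [-0.3, 0.2, -0.2]
opening: 0.586
(22.3, array([ 0.4682, -0.2854,  0.1406]), np.float64(14.292806448738336), 0.5837725245898698)
0.88 [ 4.67315781e-01 -2.83571582e-01 -2.54337754e-04] [288.35946682 183.03588848]
0.93 [ 0.47027804 -0.27972107  0.0659671 ] [293.2668355 200.0558397]
[277 186  25  30 607] [289.42998353 200.43657331] [ 0.46825299 -0.2836668   0.056     ]
coverslip_box 0.46 [ 0.49419257 -0.14323749  0.00922765]
purple_tube 0.66 [ 0.42185473 -0.11755696  0.00942089]
```

```bash
python3 -m pendant '[[[0,1.5,-60,0,50],[0,0,-50,0,46],[0,0,-30,0,46],[0,0,-9,0,46],[0,0,0,0,46],[0,0,0,0,10],[0,0,0,0,10],[0,0,0,0,10]]]'; python3 -m pendant '[[[0,0,0,0,10],[0,0,60,0,10],[0,0,0,0,10]]]'
```

```text
time_s: 23.6
eef_pos: [0.4696, -0.286, -0.0061]
eef_rot: [0.002, 0.614, 0.789, -0.0]
wrist_force: [-0.9, 0.0, 7.0]
opening: 0.263
time_s: 23.98
eef_pos: [0.4718, -0.288, 0.0572]
eef_rot: [0.005, 0.614, 0.789, -0.0]
wrist_force: [0.6, -0.4, -0.7]
opening: 0.264
```

```bash
python3 -m pendant '[[[0,45,15,0,10],[-1,60,0,0,10],[-1,60,0,0,10],[-1,60,0,0,10],[0,12,-20,0,10],[0,0,0,0,10],[0,0,0,0,10]]]'; python3 - <<'E'
from h import *
from ov import *
s=cam('wrist');t=tcp();print(t); i=s['img'].copy(); overlay(s,((.4484,-.103),14),i)
cv2.imwrite('pics/b4.png',cv2.resize(i[100:360,160:480],None,fx=2,fy=2)[:,:,::-1])
E
```

```text
time_s: 24.85
eef_pos: [0.4657, -0.0486, 0.0474]
eef_rot: [0.0, 0.614, 0.789, -0.0]
wrist_force: [-0.9, -0.4, -0.3]
opening: 0.26
(24.9, array([ 0.466 , -0.049 ,  0.0476]), np.float64(14.208308259372988), 0.26497813763247907)
```

View pics/b4.png

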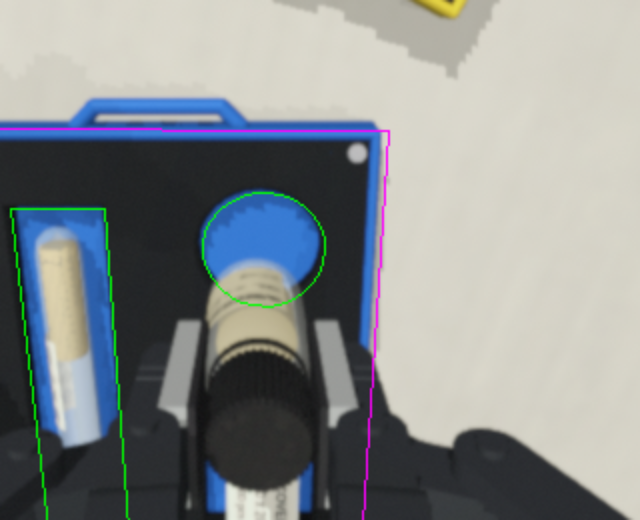

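```bash
python3 -m pendant '[[[1,0,-20,0,10],[0,0,-10,0,10],[0,0,-5,0,10],[0,0,0,0,10]]]';python3 -m pendant '[[[0,0,-5,0,10],[0,0,0,0,10],[0,0,-3,0,10],[0,0,0,0,10]]]'; python3 -m pendant '[[[0,0,-2,0,10],[0,0,0,0,10]]]'
```

```text
time_s: 25.4
eef_pos: [0.4663, -0.0481, 0.0119]
eef_rot: [-0.0, 0.614, 0.789, -0.0]
wrist_force: [-0.4, 0.2, -0.7]
opening: 0.264
time_s: 25.9
eef_pos: [0.4662, -0.0478, 0.0038]
eef_rot: [-0.0, 0.614, 0.789, -0.0]
wrist_force: [-0.1, -0.7, -1.1]
opening: 0.26
time_s: 26.15
eef_pos: [0.4665, -0.0479, 0.002]
eef_rot: [0.0, 0.614, 0.789, 0.0]
wrist_force: [-0.0, -0.1, 0.6]
opening: 0.266
```

```bash
python3 -m pendant '[[[0,0,0,0,42],[0,0,0,0,42],[0,0,0,0,42],[0,0,60,0,45],[0,0,60,0,45],[-13,50,40,-3,45],[-14,55,0,-4,45],[-14,55,0,-4,45]]]';python3 -m pendant '[[[-14,55,0,-4,45],[-14,55,0,-4,45],[-14,55,-20,-3.7,45],[-12,47,0,0,45],[0,0,0,0,45],[0,0,0,0,45]]]'; python3 - <<'E'
from h import *
s=cam('wrist');t=tcp();print(t)
for d in spotter.tip_of('wrist','red_tube')[:1]: print(d['confidence'],w(s,d['at']))
hsv=cv2.cvtColor(s['img'],cv2.COLOR_RGB2HSV); m=((hsv[...,0]<8)|(hsv[...,0]>170))&(hsv[...,1]>60)
m[:, :200]=0; m[:,380:]=0; m[330:]=0
n,l,st,ce=cv2.connectedComponentsWithStats(m.astype(np.uint8))
for j in range(1,n):
    if st[j,4]>60: print(st[j],ce[j],ray(s,*ce[j],.009))
c=cam('top')
for th in ('oil_bottle','vial','slide_packet','coverslip_box'):
    for d in spotter.tip_of('top',th)[:2]: print(th,d['confidence'],w(c,d['at']))
E
```

```text
time_s: 27.15
eef_pos: [0.4259, 0.1113, 0.1612]
eef_rot: [0.001, 0.688, 0.726, 0.001]
wrist_force: [0.3, -0.0, -0.2]
opening: 0.526
time_s: 27.9
eef_pos: [0.3718, 0.3217, 0.1401]
eef_rot: [0.0, 0.757, 0.654, -0.0]
wrist_force: [1.4, -0.2, 0.4]
opening: 0.53
(27.95, array([0.3721, 0.3213, 0.1402]), np.float64(-8.449238127818326), 0.5273691456156123)
0.73 [0.37422373 0.32513734 0.00248886]
[285 128   9  42 136] [291.32352941 145.40441176] [0.37980066 0.36016746 0.009     ]
[279 216  19  27 438] [288.52054795 228.97716895] [0.36548382 0.28098379 0.009     ]
oil_bottle 0.54 [0.48363299 0.0948072  0.00725513]
oil_bottle 0.5 [ 0.47201157 -0.05064382  0.00731305]
vial 0.47 [0.49847428 0.18267776 0.01069331]
vial 0.28 [ 0.42036965 -0.11490238  0.01170732]
slide_packet 0.79 [0.48429884 0.09479361 0.00779961]
coverslip_box 0.52 [ 4.42660232e-01 -1.08856667e-01 -3.22614262e-04]
coverslip_box 0.41 [ 0.49226999 -0.14189222  0.00849013]
```

```bash
python3 -m pendant '[[[1,2,-60,-1.3,42],[0,0,-60,0,40],[0,0,-30,0,40],[0,0,-19,0,40],[0,0,0,0,40],[0,0,0,0,5],[0,0,0,0,5],[0,0,0,0,5]]]'; python3 -m pendant '[[[0,0,0,0,5],[0,0,60,0,5],[0,0,60,0,5],[0,0,0,0,5]]]'; python3 - <<'E'
from h import *
s=cam('wrist');t=tcp();print(t)
hsv=cv2.cvtColor(s['img'],cv2.COLOR_RGB2HSV); m=((hsv[...,0]<8)|(hsv[...,0]>170))&(hsv[...,1]>60)
m[:, :200]=0; m[:,380:]=0
n,l,st,ce=cv2.connectedComponentsWithStats(m.astype(np.uint8))
for j in range(1,n):
    if st[j,4]>60: print(st[j],ce[j],ray(s,*ce[j],t[1][2]+.0385))
E
```

```text
time_s: 29.25
eef_pos: [0.3741, 0.3245, -0.0275]
eef_rot: [0.0, 0.765, 0.645, 0.001]
wrist_force: [0.6, -1.0, 6.2]
opening: 0.19
time_s: 29.75
eef_pos: [0.3769, 0.3262, 0.0968]
eef_rot: [0.001, 0.764, 0.645, 0.006]
wrist_force: [-0.6, 0.1, -0.1]
opening: 0.191
(29.8, array([0.3748, 0.325 , 0.0939]), np.float64(-9.722602644091584), 0.1925890908438277)
[278 169  23  88 838] [293.68854415 206.27207637] [0.38455284 0.36096435 0.1324    ]
[ 272  330   35   55 1455] [289.29965636 359.40962199] [0.36873449 0.28031619 0.1324    ]
```

```bash
python3 -m pendant '[[[12,-45,0,-1,5],[13,-45,0,-1.3,5],[13,-45,0,0,5],[12,-43,-20,0,5],[0,0,-45,0,5],[0,0,0,0,5],[0,0,0,0,5]]]'; python3 - <<'E'
from h import *
from ov import *
s=cam('wrist');t=tcp();print(t); i=s['img'].copy(); overlay(s,((.457,.1395),-12.9),i)
cv2.imwrite('pics/y1.png',cv2.resize(i[80:400,140:460],None,fx=1.85,fy=1.85)[:,:,::-1])
E
```

```text
time_s: 30.68
eef_pos: [0.4225, 0.1463, 0.0264]
eef_rot: [-0.0, 0.777, 0.629, -0.0]
wrist_force: [1.0, 0.2, 0.1]
opening: 0.189
(30.725, array([0.4234, 0.1465, 0.0271]), np.float64(-11.973006180151911), 0.18905912182400963)
```

View pics/y1.png

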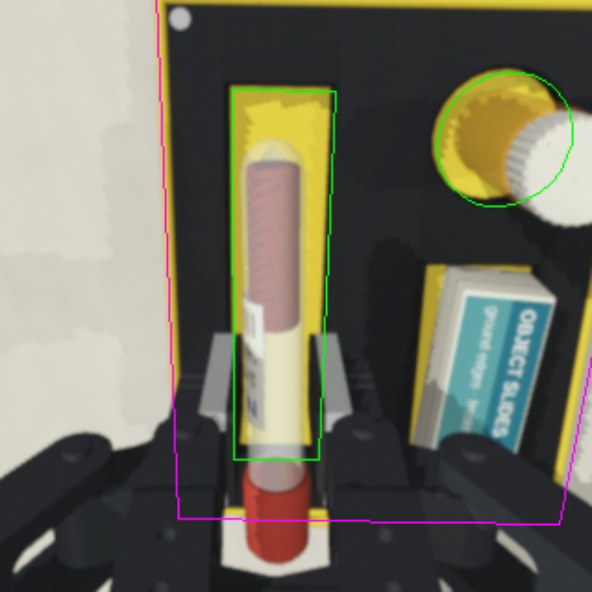

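```bash
python3 -m pendant '[[[1,0,-25,-0.5,5],[0,0,-10,0,5],[0,0,0,0,5]]]';python3 -m pendant '[[[0,0,-5,0,5],[0,0,-4,0,5],[0,0,0,0,5]]]'; python3 -m pendant '[[[0,0,-3,0,5],[0,0,0,0,5]]]'
```

```text
time_s: 31.1
eef_pos: [0.4237, 0.1463, -0.0086]
eef_rot: [-0.0, 0.78, 0.626, -0.0]
wrist_force: [-0.0, -0.5, 0.2]
opening: 0.193
time_s: 31.48
eef_pos: [0.4238, 0.1459, -0.0179]
eef_rot: [-0.0, 0.78, 0.626, -0.0]
wrist_force: [0.2, 0.4, -0.2]
opening: 0.19
time_s: 31.72
eef_pos: [0.4243, 0.146, -0.0195]
eef_rot: [0.0, 0.78, 0.626, -0.0]
wrist_force: [-5.8, -1.4, 16.3]
opening: 0.189
```

```bash
python3 -m pendant '[[[0,0,0.5,0,30],[0,0,0,0,32],[0,0,0,0,32],[0,0,40,0,32],[0,0,60,0,40],[0,0,60,0,40],[-30,30,20,0,40],[0,0,0,0,40]]]'; python3 - <<'E'
from h import *
np.set_printoptions(precision=4,suppress=True)
Tr={'blue_tray':((.4479,-.1084),14.2),'yellow_tray':((.457,.136),-12.9)}
want={'purple_tube':('blue_tray',(-.034,0)),'oil_bottle':('blue_tray',(.032,.05)),'coverslip_box':('blue_tray',(.032,-.042)),'red_tube':('yellow_tray',(-.034,0)),'vial':('yellow_tray',(.032,.05)),'slide_packet':('yellow_tray',(.032,-.034))}
print(tcp())
for n in ('top','wrist'):
    c=cam(n,n+'_end.png')
    for th,(tr,p) in want.items():
        (o,y)=Tr[tr]; y=np.radians(y); Rm=np.array([[np.cos(y),-np.sin(y)],[np.sin(y),np.cos(y)]])
        for d in spotter.tip_of(n,th)[:2]:
            P=w(c,d['at']); e=(Rm.T@(P[:2]-o)-p)*1000
            print(n,th,d['confidence'],'err mm',e,'z',P[2]*1000)
    for th in ('stain_bottle','timer'):
        for d in spotter.tip_of(n,th)[:1]: print(n,th,d['confidence'],w(c,d['at']))
E
```

```text
time_s: 32.72
eef_pos: [0.3939, 0.1773, 0.1615]
eef_rot: [0.001, 0.779, 0.627, 0.002]
wrist_force: [0.3, 0.2, -0.3]
opening: 0.468
(32.725, array([0.3939, 0.1773, 0.1615]), np.float64(-12.400334824133521), 0.4683338531971182)
top purple_tube 0.59 err mm [1.8766 0.7876] z 9.861636248320371
top purple_tube 0.56 err mm [152.61   268.5992] z 6.601921064905314
top oil_bottle 0.64 err mm [2.9071 1.226 ] z 6.423171984794029
top coverslip_box 0.65 err mm [ 1.2348 -2.9739] z 11.03932560582388
top red_tube 0.76 err mm [-0.3245 -2.4366] z 6.732808177017491
top red_tube 0.27 err mm [32.9962 -2.8207] z -4.223873323121907
top vial 0.62 err mm [-1.8846  2.7192] z 7.5807454364544835
top vial 0.38 err mm [ -10.4612 -307.5148] z 9.251843678412364
top slide_packet 0.53 err mm [-1.9486 -1.0286] z 8.119358390821896
top stain_bottle 0.5 [ 0.5937  0.1628 -0.003 ]
top timer 0.92 [ 0.6411 -0.3599 -0.0018]
wrist coverslip_box 0.84 err mm [2.5224 6.5276] z 11.279600769053378
wrist coverslip_box 0.22 err mm [ 50.3107 235.9116] z 10.404526464837971
wrist red_tube 0.91 err mm [-0.2905 -0.9445] z 12.557229372645196
wrist vial 0.87 err mm [0.4527 8.47  ] z 6.1416490996286655
wrist slide_packet 0.77 err mm [-2.8772  5.0503] z 8.002581111128283
wrist stain_bottle 0.91 [ 0.5951  0.1607 -0.0004]
```

```bash
python3 -m pendant '[[[0,-50,0,0,40],[0,-55,0,0,40],[0,-55,0,0,40],[0,-20,0,0,40],[0,0,0,0,40],[0,0,0,0,40]]]'; python3 - <<'E'
from h import *
s=cam('wrist','w_end2.png'); print(tcp()); hsv=cv2.cvtColor(s['img'],cv2.COLOR_RGB2HSV).astype(int)
def ch(h):
    H,S,V=h
    if V<75: return '.'
    if S<70: return 'w'
    if (H<10 or H>168): return 'R'
    if 18<=H<=34 and S>150: return 'Y'
    return 'o'
o=np.array((.457,.1395)); y=np.radians(-12.9); Rm=np.array([[np.cos(y),-np.sin(y)],[np.sin(y),np.cos(y)]])
for z in (.008,.017):
  print('z',z,'cols y=-70..70 step 2')
  for xx in range(-54,-13,3):
    r=''
    for yy in range(-70,71,2):
        u=px(s,[*(o+Rm@np.array([xx,yy])/1000),z]); a,b=int(round(u[1])),int(round(u[0]))
        r+=ch(hsv[a,b]) if 0<=a<420 and 0<=b<560 else '?'
    print('%4d'%xx,r)
E
```

```text
time_s: 34.38
eef_pos: [0.3938, -0.0034, 0.1597]
eef_rot: [-0.0, 0.78, 0.626, 0.0]
wrist_force: [-0.2, -0.3, -0.4]
opening: 0.468
(34.425, array([ 0.3938, -0.0032,  0.1597]), np.float64(-12.474077049079037), 0.4678090243885995)
z 0.008 cols y=-70..70 step 2
 -54 ......................................?????????????????????????????????
 -51 ....YYYYYYY......................YYYY.?????????????????????????????????
 -48 ...YYYYYYYYYYYYYYYYYYYYYYYYYYYYYYYYYYY?????????????????????????????????
 -45 ....YYYYYYYYYYYYYYYYYYYYYYYYYYYYYYYYYY?????????????????????????????????
 -42 ....YYYYYYYYYYYYYYYYYYYYYYYYYYYYYYYYoo?????????????????????????????????
 -39 ....YYYYRRRRRRRRRRRRowwwwwwwwwwwwwwwww?????????????????????????????????
 -36 ....YYYYRRRRRRRRRRRRowwwwwwwwwwwwwwwww?????????????????????????????????
 -33 ....YYYYRRRRRRRRRRRRwwwwwwwwwwwwwwwwww?????????????????????????????????
 -30 ....YYYYRRRRRRRRRRRRowwwwwwwwwwwwwwwww?????????????????????????????????
 -27 ....YYYYRRRRRRRRRRRRowwwwwwwwwwooooooo?????????????????????????????????
 -24 ....YYYYYoooooooooooYYYYYYYYYYYYYYYYYY?????????????????????????????
[... 643 characters left out ...]
???????
 -39 ...YYYYYRRRRRRRRRRRoowwwwwwwwwwwwwwww??????????????????????????????????
 -36 ...YYYYYRRRRRRRRRRRRwwwwwwwwwwwwwwwww??????????????????????????????????
 -33 ...YYYYYRRRRRRRRRRRRwwwwwwwwwwwwwwwww??????????????????????????????????
 -30 ...YYYYYRRRRRRRRRRRRwwwwwwwwwwwwwwwww??????????????????????????????????
 -27 ...YYYYYRRRRRRRRRRRowwwwwwwwwwooooooo??????????????????????????????????
 -24 ...YYYYYoooooooooooYYYYYYYYYYYYYYYYYY??????????????????????????????????
 -21 ...YYYYYYYYYYYYYYYYYYYYYYYYYYYYYYYYYY??????????????????????????????????
 -18 .....................................??????????????????????????????????
 -15 .....................................??????????????????????????????????
```

```bash
python3 -m pendant '[[[10,-55,0,6,40],[10,-55,0,6,40],[10,-55,0,6,40],[10,-55,0,6,40],[10,0,0,2,40],[0,0,0,0,40],[0,0,0,0,40]]]'; python3 - <<'E'
from h import *
s=cam('wrist','w_end3.png'); print(tcp()); hsv=cv2.cvtColor(s['img'],cv2.COLOR_RGB2HSV).astype(int)
def ch(h):
    H,S,V=h
    if 95<=H<=120 and S>130: return 'B'
    if V<75: return '.'
    if S<70: return 'w'
    return 'o'
o=np.array((.4482,-.103)); y=np.radians(14); Rm=np.array([[np.cos(y),-np.sin(y)],[np.sin(y),np.cos(y)]])
for z,X,Y in ((.016,range(4,61,3),range(-74,75,2)),):
  for xx in X:
    r=''
    for yy in Y:
        u=px(s,[*(o+Rm@np.array([xx,yy])/1000),z]); a,b=int(round(u[1])),int(round(u[0]))
        r+=ch(hsv[a,b]) if 0<=a<420 and 0<=b<560 else '?'
    print('%4d'%xx,r)
for th in ('coverslip_box','oil_bottle','purple_tube'):
    for d in spotter.tip_of('wrist',th)[:1]: P=w(s,d['at']); print(th,d['confidence'],Rm.T@(P[:2]-o)*1000,P[2]*1000)
E
```

```text
time_s: 35.3
eef_pos: [0.4439, -0.2221, 0.1594]
eef_rot: [-0.001, 0.619, 0.786, 0.0]
wrist_force: [0.2, 0.4, 0.5]
opening: 0.464
(35.35, array([ 0.4439, -0.2222,  0.1596]), np.float64(13.568024387492544), 0.47188282075813615)
   4 ..........................................................?????????????????
   7 ..........................................................?????????????????
  10 ...............BBBBBB.....................................?????????????????
  13 ......BBBBBBBBBBBBBBBBBBBBB..............................B?????????????????
  16 ......BBBBBBBBBBBBBBBBBBBBB............................BBB?????????????????
  19 ......BBBoooooowwwwwwoBBBBB...........................BBBB?????????????????
  22 ......BBwwwwwwwwwwwwwwBBBBB..........................BBBBB?????????????????
  25 ......BBwwwwwwwwwwwwwwBBBBB.........................BBBBBo?????????????????
  28 ......BBwwwwwwwwwwwwwwBBBBB.........................BBBBBo?????????????????
  31 ......BBwwwwwwwwwwwwwwBBBBB.........................BBBBBo?????????????????
  34 ......BBwwwwwwwwwwwwwwBBBBB.........................BBBBBo?????????????????
  37 .......BwwwwwwwwwwwwwwoBBBB.........................BBBBBB?????????????????
  40 ......BBwwwwwwwwwwwwwwBBBBB..........................BBBBB?????????????????
  43 ......BBwwwwwwwwwwwwwwBBBBB...........................BBBB?????????????????
  46 ......BBwwwwwwwwwwwwwwBBBBB............................BBB?????????????????
  49 ......BBBBBBBBBBBBBBBBBBBBB...............................?????????????????
  52 ..........................................................?????????????????
  55 ..........................................................?????????????????
  58 ..........................................................?????????????????
coverslip_box 0.86 [ 32.18566262 -41.30073571] 11.417695024688646
purple_tube 0.73 [-36.92163153   2.65956298] 3.9061017120528008
```

```bash
python3 -c "from h import *; print(order.hand_in())"
```

```text
the job is handed in; nothing more can be done
None
```

All five things are in their own cut-outs, and I handed the job in at about 35 s of robot time with the gripper clear of everything.

**What the last checks showed**
- **Position:** the top camera put each of the five within about 4 mm of its cut-out centre, and between 6 and 11 mm high against a floor of 8 mm.
- **Close-up pictures:** the wrist camera showed cut-out floor all round the coverslip box. It also showed floor on both sides of the red tube and beyond its cap end; its far end was out of the picture.
- **Less closely checked:** I saw the purple tube seated while setting the box down. The oil bottle and the vial were confirmed at the end only by the detector.
- **Left alone:** the slide packet, stain bottle and timer read where they began, within a few mm.

**What disagreed**
- **Finger height:** the fingertips sat about 25–35 mm above the reported tool point. The vial was therefore gripped by its cap instead of its body, and the first close on the purple tube shut above it without touching. I allowed for this afterwards.
- **Cameras:** the wrist and top cameras differed by about 4–5 mm in y at the trays. I placed things by the wrist camera, so its last readings, taken against tray positions from the top camera, looked off by up to 8.5 mm for the vial. The slide packet, which I never touched, showed a similar 5 mm offset.

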